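# Fit the guard on the vent fan and switch it on

## Task

Fit the aluminium guard plate over the four studs of the counter vent fan so that it lies flat and fully home on the fan box, working gently: slide it lightly over the studs until its holes drop over them, without pressing hard. Only then flick the toggle switch on the side wall fully down to turn the fan on; leave everything else on the counter where it is.

Things in the scene. Friction and masses are not known exactly. Their poses are not given: they have to be found in the camera images.
- guard_handle (a point): Middle of the guard's handle, 25 mm above the plate's underside and 20 mm above its upper face. The handle is a black bar along the plate's x, upright in the middle of the plate: 60 mm long (x), 14 mm thick (y), 40 mm high. z points up out of the plate.
- guard_plate (a point): Centre of the guard's underside: a flat aluminium plate, 110 mm (x) by 150 mm (y), 5 mm thick, 0.18 to 0.26 kg, lying on the counter at the start. Four through slots at x = +-38 mm, y = +-40 mm, each 14 mm along x and 10.5 mm along y. It fits either way round.
- fan: The vent fan: a fixed grey box, 142 mm (x) by 184 mm (y), 50 mm high, with a 60 by 70 mm opening on top in which the fan sits; origin under its centre. The guard's y goes along the box's y, either way round.
- fan_deck (a point): Centre of the box's top face (the deck). Four upright brass studs, 8 mm thick, stand 8 mm above the deck at x = +-38 mm, y = d +-40 mm. They are clamped as a set in slots, so the shift d of all four along the box's y differs each time, up to 12 mm either way, and is not measured. A guard resting on the stud tips slides under its own weight and drops 8 mm on to the deck when the holes meet them.
- switch (a joint): Fan switch on the low adobe side wall at the robot's left: 0 = off (lever leans up), 1.0 rad = on (lever leans down), in between it stays where it is left; a light push of 1 to 2 N at the ball moves it. On counts above 0.8 rad.
- switch_tip (a point): Centre of the red ball, 26 mm in diameter, at the end of the toggle lever. The lever's pivot is 60 mm from the ball's centre and 22 mm off the wall's upright face; the wall is 136 mm high, its face looks to world -y and its coping juts out 7.5 mm. In turning on, the ball swings about 58 mm straight down in a vertical plane square to the wall, bulging 7 mm away from the wall on the way.
- bowl: Bystander: amber glass bowl, 124 mm across, 55 mm high; origin at its underside. Leave it where it is.
- scoop: Bystander: blue plastic scoop, 180 mm long with its handle, 32 mm high; origin under the middle of its 90 mm pan, handle to its -x. Leave it where it is.
- saltpig: Bystander: white ceramic salt pig, 110 mm across, 115 mm high; origin at its underside. Leave it where it is.
- spoon: Bystander: wooden spoon lying on the counter; origin at its underside. Leave it where it is.
- jar: Bystander: terracotta-coloured jar with steel lid, 70 mm across, 100 mm high; origin at its underside. Leave it where it is.
- can: Bystander: food can, 66 mm across, 90 mm high; origin at its underside. Leave it where it is.
Mind the look-alikes: they are no part of the job. What is shaped like the part that bears guard_handle but green is not meant. Leave any purple look-alike of the fan alone.

How it is judged (in metres and radians):
On the way, in this order (a step that is already met when the one before it is completed fails the run):
1. the guard lies flat and home on the deck, over the studs (z of guard_handle in the frame of fan_deck between 0.02 and 0.0275 m and angle between guard_handle's own z axis and vertical below 0.05 rad and horizontal distance between guard_handle and fan_deck below 0.02 m), for 0.2 s.
2. the switch is on (value of joint switch above 0.8 rad), for 0.1 s.
At the end, for the whole second after the job is handed in: The guard lies on the fan's deck with its holes over the studs (its handle point 20 to 27.5 mm above the deck, within 20 mm of its centre, tilted under 0.05 rad) and the switch is on (over 0.8 rad) (all of step 1 and value of joint switch above 0.8 rad); the robot touches nothing.
It fails at once if the fan is switched on while the guard is not home (value of joint switch above 0.5 rad and not (z of guard_handle in the frame of fan_deck between 0.02 and 0.0275 m and angle between guard_handle's own z axis and vertical below 0.05 rad and horizontal distance between guard_handle and fan_deck below 0.02 m)).
It fails at once if the fan box or its studs are pressed or struck with over 45 N (contact force between anything else and fan above 45 N).
It fails at once if a bystander is moved by over 30 mm (distance of any of bowl, scoop, saltpig, spoon, jar, can from where it was at the start of the episode above 0.03 m).
It also fails if it takes over 72 s, if anything falls off the work surface, if the arm or the gripper's body presses on something with over 40 N, if the wrist force passes 120 N, or if a joint passes its speed limit or range.

## Robot

A 6-joint arm with a two-finger parallel gripper is mounted at the origin on the work surface. World frame = base frame: x ahead of the robot, y to its left, z up, the work surface at z = 0. Lengths are in mm, angles in rad, forces in N, time in s.
With the tool pointing down it reaches from about 300 to 775 mm from the base axis. Payload 14.6 kg.
Tool frame: the origin (TCP) lies midway between the tips of the shut fingers; the grasp point (between the pads) lies 19 mm behind it; y points along the fingers, z is the direction in which the jaws open and shut, and the axes are right-handed (so a half turn about y gives the same grasp; the last joint's range is limited). The gripper opens to 94 mm and grips with 3 to 60 N. Pads are 16 mm wide; open, the fingers measure 119 mm over their backs; the gripper's body (75 mm by 177 mm) begins 78 mm behind the grasp point.
Start: joints at [1.236, 0.3, 1.521, -0, 1.321, -0.067], TCP at [145.533, 530.386, 205.446] pointing down, gripper open.
Joint ranges: [-3.03, 3.03], [-0.79, 2.21], [0.23, 2.52], [-1.04, 4.18], [0, 3.07], [-2.55, 2.55]. Speed limits (rad/s): [2.22, 2.22, 2.57, 3.14, 3.14, 3.14].

## Interface

Orientations are given as [roll, pitch, yaw] about the fixed x, y, z axes, in that order (R = Rz(yaw) Ry(pitch) Rx(roll)).
In Python, from cell import manip gives the robot as it stands.
- The arm moves only by the tool play_rows, never from a script. Its argument "series" is a list of rows, each a list of 3 entries, a list of its own where there are three numbers: the shift along the tool's x, y, z in m, then the turn about the tool's y in rad, then the closure, from 0 (fully open) to 1 (shut). In form: [[[dx, dy, dz], twist, grip], ...]. A call has 1 to 20 rows; each row is the pose to reach, as a shift and turn from the pose measured when the call began, along the tool's axes at that moment; what a row does not reach only later rows make up. A row lasts 1/10 s, in which the tool goes at most 50 mm and 8.59 degrees, less where a joint would pass 70% of its speed; a pose out of reach is approached as far as the arm can. A call with a gripper value outside its range is refused whole. The fingers move at their own pace and stop on an object; "squeeze" is the grip in N (left out, the last holds). Time passes only in rows, so rows that repeat a pose let the fingers close. It gives the time, the measured TCP pose, the force and the opening at its end, in the units of the state.
- manip.read_state(): the state, without advancing time (a new reading comes with each control period).
- manip.camera(name): name is "scene" or "top"; returns the picture (480x640x3 uint8, red, green, blue); there is no depth.
- manip.camera_params(name): a dict with "K" (3x3 intrinsics, pixels), "rvec" (rotation vector, rad) and "tvec" (3), from world to camera coordinates, as OpenCV has them. Camera axes: x right, y down, z forward; pixel columns grow to the right and rows downward; lengths in mm; the calibration is good to about 2 mm. A picture is of the moment at which its call begins. camera_params takes no time and is no camera call.
- manip.sign_off(): hands the job in, once; it reports no verdict.
The state is a dict: "clock": time; "joints": joint angles; "qd": joint speeds; "effort": joint torques, N m; "eef_pos": TCP position; "eef_rot": TCP orientation; "wrist_force": force on the tool from outside, world axes, zero at the start; "moment": the same for the moment, N m; "finger_gap": finger opening in mm.
Only numpy, scipy, OpenCV 4.12 (cv2) and the standard library are available. Lean on these libraries where they do the work, as an engineer would, in place of code of your own. Each camera call takes 0.05 s, during which the arm holds its last target. There are 200 camera calls.

## Working session

There is one attempt and no reset: what is moved stays moved. The work goes in short steps, Python scripts to look and compute and a tool call to move; the robot and the scene stay as the last step left them, time stands still between calls to the robot, and variables do not carry over. Pictures are saved under pics/ and viewed, about 8 in all and at most 12, crops included, and the job is handed in when it is done.

Besides the shell and the picture viewer there is one more tool, called after "Request:" by a JSON object that holds its "method" and its "body". play_rows: Moves the arm, as the interface text tells. Its arguments: {"type":"object","properties":{"series":{"type":"array","items":{"type":"array"}},"squeeze":{"type":"number"}},"required":["series"]}

```bash
ls; mkdir -p pics
cat > h.py <<'E'
import numpy as np,cv2
from cell import manip
from scipy.spatial.transform import Rotation as R
def cam(n):
    p=manip.camera_params(n);K=np.array(p["K"],float);M=cv2.Rodrigues(np.array(p["rvec"],float))[0];t=np.array(p["tvec"],float).ravel();return K,M,t
def px2w(n,uv,z):
    K,M,t=cam(n);C=-M.T@t;d=M.T@np.linalg.inv(K)@np.array([uv[0],uv[1],1.]);return C+d*(z-C[2])/d[2]
def w2px(n,P):
    K,M,t=cam(n);q=K@(M@np.array(P,float)+t);return q[:2]/q[2]
def snap(n,f):
    im=manip.camera(n);cv2.imwrite(f,cv2.cvtColor(im,cv2.COLOR_RGB2BGR));return im
def tool(s=None):
    s=s or manip.read_state();return np.array(s["eef_pos"],float),R.from_euler('xyz',s["eef_rot"]).as_matrix()
E
python3 - <<'E'
from h import *
for n in("top","scene"):
    snap(n,f"pics/{n}0.png");K,M,t=cam(n);print(n,K[0,0],-M.T@t)
s=manip.read_state();print(s);print(tool(s)[1].round(3))
E
```

```text
pics
top 476.6734970264514 [505.53536905  47.39781586 997.79197296]
scene 573.9679977806189 [1374.21935952 -274.31100808  750.18259877]
{'clock': 0.1, 'joints': array([ 1.23643156e+00,  3.00417821e-01,  1.52145130e+00, -3.49763470e-06,
        1.32067548e+00, -6.65849378e-02]), 'qd': array([-1.69885670e-03,  1.72346957e-04, -7.39785995e-04,  4.20004239e-04,
        7.54230599e-04,  9.07970193e-05]), 'effort': array([ 1.27501189e-03, -5.32636642e+01, -3.53288519e+01,  7.09975557e-02,
        2.35109363e-02, -8.42828194e-05]), 'eef_pos': array([145.45463629, 530.20911277, 204.97045018]), 'eef_rot': array([-1.57174639e+00,  5.99579523e-05, -2.67778989e-01]), 'wrist_force': array([-0.02715097, -0.00740189,  0.55258291]), 'moment': array([ 0.01210205,  0.01827235, -0.01510992]), 'finger_gap': 94.02314932226564}
[[ 0.964 -0.     0.265]
 [-0.265 -0.001  0.964]
 [-0.    -1.    -0.001]]
```

View pics/top0.png

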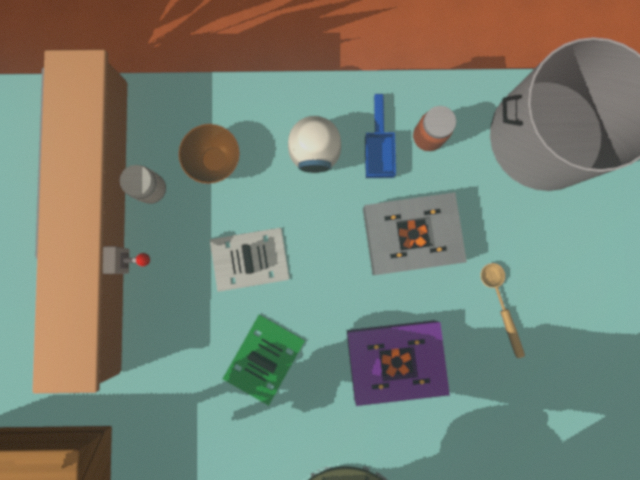

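View pics/scene0.png

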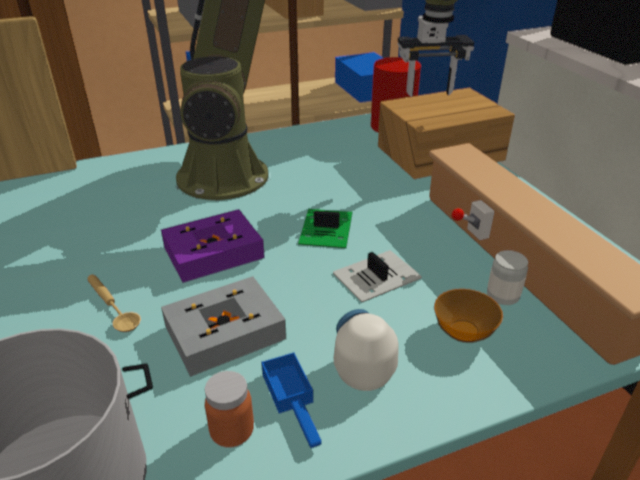

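The top view shows the aluminium guard around (250,260), the grey fan around (415,233) and the red ball at (143,260). I'll enlarge it to read the corners.

Run:
```python
from h import *
im=cv2.imread("pics/top0.png")
a=cv2.resize(im[220:300,200:300],None,fx=7,fy=7,interpolation=cv2.INTER_CUBIC)[:, :]
b=cv2.resize(im[180:285,355:475],None,fx=6,fy=6,interpolation=cv2.INTER_CUBIC)
cv2.imwrite("pics/a.png",a);cv2.imwrite("pics/b.png",b);print(a.shape,b.shape)
```

```text
(560, 700, 3) (630, 720, 3)
```

View pics/a.png

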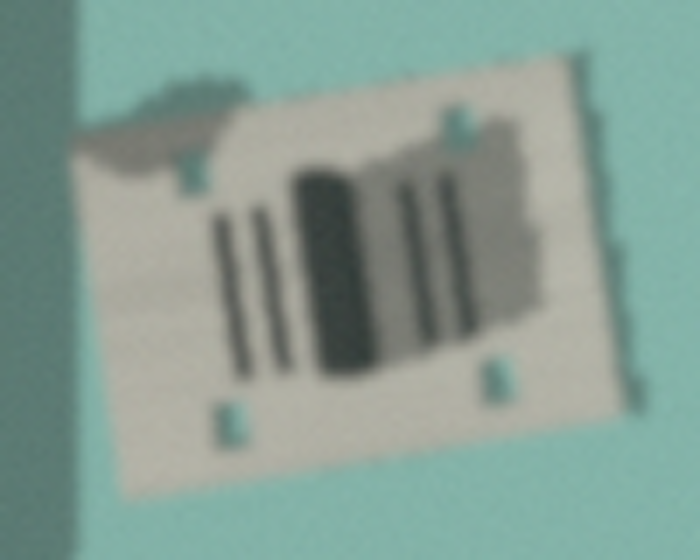

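View pics/b.png

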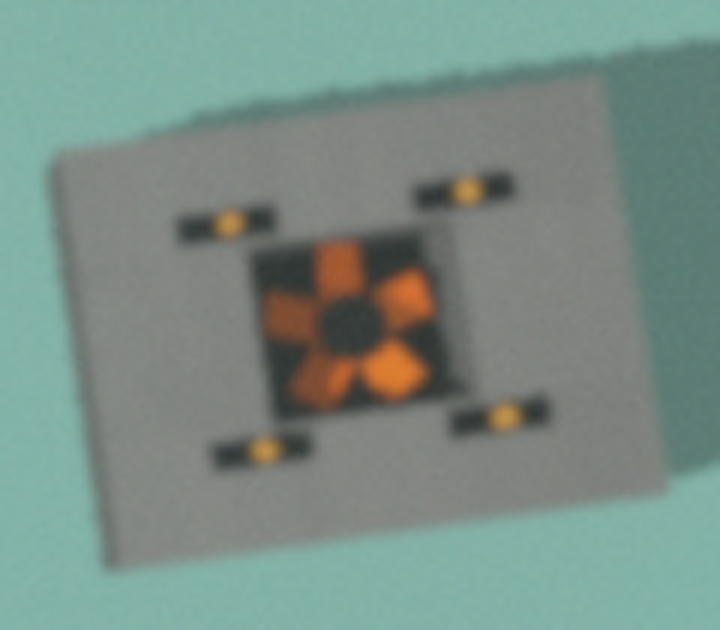

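Run:
```python
from h import *
def W(pts,s,o,z): return np.array([px2w("top",((p[0]+.5)/s-.5+o[0],(p[1]+.5)/s-.5+o[1]),z) for p in pts])
def rep(n,P):
    e=[np.linalg.norm(P[i]-P[(i+1)%4]) for i in range(4)]
    d=(P[0]+P[3]-P[1]-P[2])[:2]; d2=(P[0]+P[1]-P[2]-P[3])[:2]
    print(n,P.mean(0).round(1),np.round(e,1),"y-ang",np.degrees(np.arctan2(-d[0],d[1])).round(2),"x-ang",np.degrees(np.arctan2(d2[1],d2[0])).round(2))
A=([200,220],7);B=([355,180],6)
rep("plate",W([(72,150),(572,58),(622,412),(125,498)],7,A[0],5))
H=W([(325,170),(350,377)],7,A[0],45);print("handle",H.mean(0),np.linalg.norm(H[0]-H[1]),np.degrees(np.arctan2(*(H[0]-H[1])[[1,0]])))
rep("deck",W([(55,155),(602,78),(665,492),(108,568)],6,B[0],50))
rep("studs",W([(229,224),(468,190),(505,417),(265,451)],6,B[0],58))
# ball from both views: triangulate
Kt,Mt,tt=cam("top");Ks,Ms,ts=cam("scene")
X=cv2.triangulatePoints(Kt@np.c_[Mt,tt],Ks@np.c_[Ms,ts],np.array([[143.],[259.5]]),np.array([[458.],[214.5]]));print("ball",(X[:3]/X[3]).ravel())
p,T=tool();print(p)
```

```text
plate [542.3 191.5   5. ] [151.4 106.6 149.  104.7] y-ang 9.53 x-ang 8.39
handle [542.37510368 188.65825946  45.        ] 59.57477687830479 6.947561330707942
deck [ 589.2 -144.3   50. ] [185.5 139.8 186.6 138.7] y-ang 7.29 x-ang 6.44
studs [ 589.1 -145.7   58. ] [80.2 76.1 80.  75.9] y-ang 7.48 x-ang 7.58
ball [540.85468608 375.93108816 106.5516726 ]
[145.45463629 530.20911277 204.97045018]
```

Request:
{"method": "play_rows", "body": {"series": [[[0.473,0,-0.223],-0.42,0],[[0.473,0,-0.223],-0.42,0],[[0.473,0,-0.223],-0.42,0],[[0.473,0,-0.223],-0.42,0],[[0.473,0,-0.223],-0.42,0],[[0.473,0,-0.223],-0.42,0],[[0.473,0,-0.223],-0.42,0],[[0.473,0,-0.223],-0.42,0],[[0.473,0,-0.223],-0.42,0],[[0.473,0,-0.223],-0.42,0],[[0.473,0,-0.223],-0.42,0],[[0.473,0.05,-0.223],-0.42,0],[[0.473,0.1,-0.223],-0.42,0],[[0.473,0.1,-0.223],-0.42,0],[[0.473,0.1,-0.223],-0.42,0]]}}

```text
clock: 1.6
eef_pos: [542.7, 190.0, 106.1]
eef_rot: [-1.572, 0.001, 0.152]
wrist_force: [-0.3, -0.4, 0.8]
finger_gap: 93.9
```

Run:
```python
from h import *
p,T=tool();print(p,T.round(3),manip.read_state()["wrist_force"])
for n in ["plate"]:
    print(T.T@(np.array([542.5,190,12])-p))
a=snap("top","pics/t1.png")[200:320,180:320];b=manip.camera("scene")[180:300,330:470]
im=np.vstack([cv2.resize(a,None,fx=2.5,fy=2.5),cv2.resize(b,None,fx=2.5,fy=2.5)]);cv2.imwrite("pics/c.png",im[...,::-1]);print(im.shape)
```

```text
[542.6837038  190.02690083 106.11352834] [[ 0.988 -0.001 -0.152]
 [ 0.152 -0.001  0.988]
 [-0.001 -1.    -0.001]] [-0.32619556 -0.35030226  0.83685025]
[-7.91339608e-02  9.41136304e+01  9.48761038e-02]
(600, 350, 3)
```

View pics/c.png

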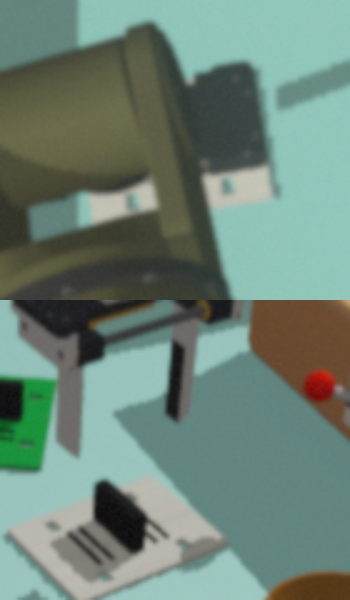

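The open fingers straddle the black handle squarely, so I'll go down and grip.

Request:
{"method": "play_rows", "body": {"series": [[[0,0.04,0],0,0],[[0,0.075,0],0,0],[[0,0.093,0],0,0],[[0,0.093,0],0,0],[[0,0.093,0],0,0.5],[[0,0.093,0],0,1],[[0,0.093,0],0,1],[[0,0.093,0],0,1],[[0,0.093,0],0,1],[[0,0.093,0],0,1],[[0,0.093,0],0,1],[[0,0.093,0],0,1]], "squeeze": 30}}

```text
clock: 2.9
eef_pos: [544.0, 190.4, 15.0]
eef_rot: [-1.571, -0.003, 0.153]
wrist_force: [0.1, -0.0, 0.2]
finger_gap: 33.5
```

Request:
{"method": "play_rows", "body": {"series": [[[0,0,0],0,1],[[0,0,0],0,1],[[0,0,0],0,1],[[0,0,0],0,1],[[0,-0.02,0],0,1],[[0,-0.06,0],0,1],[[0,-0.1,0],0,1],[[0,-0.13,0],0,1],[[0,-0.13,0],0,1]]}}

```text
clock: 3.8
eef_pos: [545.1, 190.8, 149.1]
eef_rot: [-1.571, -0.01, 0.153]
wrist_force: [-0.1, 0.4, -1.9]
finger_gap: 14.0
```

Run:
```python
from h import *
s=manip.read_state();p,T=tool(s);print(p,T.round(3),s["wrist_force"],s["finger_gap"])
snap("scene","pics/s2.png");print(T.T@(np.array([589.1,-145.7,p[2]])-p))
im=cv2.imread("pics/s2.png")[80:330,250:500];cv2.imwrite("pics/d.png",cv2.resize(im,None,fx=2.4,fy=2.4))
```

```text
[545.13152579 190.82630845 149.07897226] [[ 0.988  0.01  -0.152]
 [ 0.152  0.002  0.988]
 [ 0.01  -1.     0.   ]] [-0.0677384   0.38385992 -1.91344497] 13.993580574830114
[-7.71991620e+00 -1.38000204e-01 -3.39298640e+02]
```

View pics/d.png

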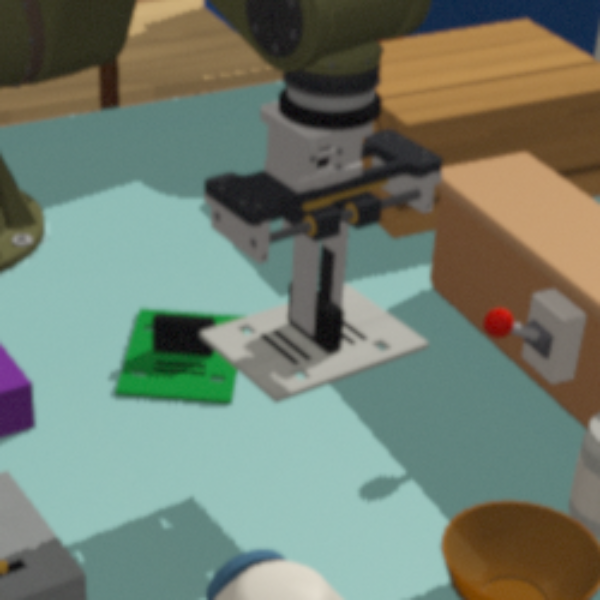

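Request:
{"method": "play_rows", "body": {"series": [[[-0.006,0,-0.04],0.02,1],[[-0.006,0,-0.08],0.02,1],[[-0.006,0,-0.12],0.02,1],[[-0.006,0,-0.16],0.02,1],[[-0.006,0,-0.2],0.02,1],[[-0.006,0,-0.24],0.02,1],[[-0.006,0,-0.28],0.02,1],[[-0.006,0,-0.315],0.02,1],[[-0.006,0.01,-0.333],0.02,1],[[-0.006,0.03,-0.339],0.02,1],[[-0.006,0.045,-0.339],0.02,1],[[-0.006,0.05,-0.339],0.02,1],[[-0.006,0.05,-0.339],0.02,1],[[-0.006,0.05,-0.339],0.02,1],[[-0.006,0.05,-0.339],0.02,1]]}}

```text
clock: 5.35
eef_pos: [590.4, -145.1, 97.0]
eef_rot: [-1.571, -0.007, 0.133]
wrist_force: [-0.1, -0.3, -3.5]
finger_gap: 13.7
```

Run:
```python
from h import *
s=manip.read_state();p,T=tool(s);print(p,T.round(3),s["wrist_force"],s["finger_gap"])
print(T.T@(np.array([589.1,-145.7,p[2]])-p))
snap("scene","pics/s3.png");snap("top","pics/t3.png")
a=cv2.imread("pics/s3.png")[210:380,140:310];b=cv2.imread("pics/t3.png")[170:290,345:480]
a=cv2.resize(a,(595,595),interpolation=cv2.INTER_CUBIC)
cv2.imwrite("pics/e.png",a);cv2.imwrite("pics/e2.png",cv2.resize(b,None,fx=4,fy=4))
```

```text
[ 590.38663516 -145.05748684   97.03448706] [[ 0.991  0.007 -0.133]
 [ 0.133  0.     0.991]
 [ 0.007 -1.    -0.001]] [-0.10260763 -0.29164142 -3.48626073] 13.68094248865502
[-1.36055115 -0.009334   -0.46590411]
```

View pics/e.png

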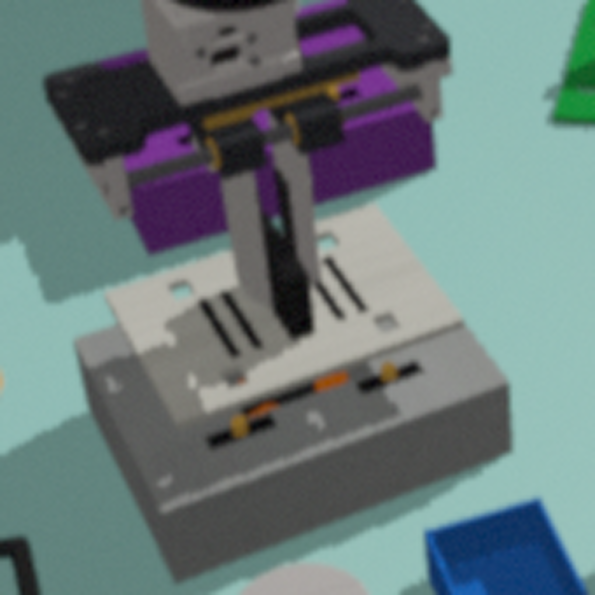

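Run:
```python
from h import *
def W(pts,s,o,z): return np.array([px2w("scene",((p[0]+.5)/s-.5+o[0],(p[1]+.5)/s-.5+o[1]),z) for p in pts])
for pts in ([(107,293),(373,207),(465,323),(180,425)],[(181,290),(327,240),(386,322),(232,378)]):
  P=W(pts,3.5,(140,210),87);d=(P[1]+P[2]-P[0]-P[3]);print(P.mean(0),[np.linalg.norm(P[i]-P[i-1]).round(1) for i in range(4)],np.degrees(np.arctan2(-d[0],d[1])))
P=W([(240,428),(390,373)],3.5,(140,210),57);print("front studs",P,np.linalg.norm(P[0]-P[1]))
im=cv2.imread("pics/s0.png") if 0 else cv2.imread("pics/scene0.png")
# brass studs in initial scene view
hsv=cv2.cvtColor(im,cv2.COLOR_BGR2HSV);m=cv2.inRange(hsv,(15,120,110),(30,255,255));m[:285]=0;m[345:]=0;m[:,:160]=0;m[:,290:]=0
n,l,st,c=cv2.connectedComponentsWithStats(m)
for i in range(1,n): print(st[i,4],c[i],px2w("scene",c[i],54))
```

```text
[ 591.96678628 -145.66178644   87.        ] [np.float64(110.5), np.float64(146.6), np.float64(110.0), np.float64(148.3)] 7.182605658583974
[ 589.88615965 -146.00760772   87.        ] [np.float64(75.4), np.float64(80.5), np.float64(75.6), np.float64(81.5)] 8.228714899368844
front studs [[ 636.65324946 -181.92611794   57.        ]
 [ 626.12384611 -102.33364782   57.        ]] 80.28592426190637
14 [234.28571429 291.5       ] [ 545.12606953 -111.21239946   54.        ]
14 [193.28571429 305.5       ] [ 555.47927386 -190.87835492   54.        ]
8 [224.125 313.125] [ 596.79653469 -144.01858627   54.        ]
4 [227.75 313.75] [ 600.86707494 -138.42241237   54.        ]
15 [250.6 315.4] [ 620.50603974 -101.75570537   54.        ]
17 [213.17647059 318.88235294] [ 604.26525646 -165.78477105   54.        ]
3 [230.66666667 318.66666667] [ 615.40859181 -136.93678472   54.        ]
1 [234. 318.] [ 615.95112733 -131.00485296   54.        ]
23 [208.26086957 330.56521739] [ 630.17403597 -180.67614153   54.        ]
```

Request:
{"method": "play_rows", "body": {"series": [[[-0.002,0.01,-0.0005],0,1],[[-0.002,0.018,-0.0005],0,1],[[-0.002,0.02,-0.0005],0,1],[[-0.002,0.02,-0.0005],0,1],[[-0.002,0.021,-0.0005],0,1],[[-0.002,0.021,-0.0005],0,1]]}}

```text
clock: 6.05
eef_pos: [588.6, -146.0, 76.0]
eef_rot: [-1.571, -0.007, 0.133]
wrist_force: [-0.6, -0.2, -2.2]
finger_gap: 13.5
```

Request:
{"method": "play_rows", "body": {"series": [[[0,0.001,0],0,1],[[0,0.002,0],0,1],[[0,0.003,0],0,1],[[0,0.004,0],0,1],[[0,0.004,0],0,1]]}}

```text
clock: 6.55
eef_pos: [588.6, -146.0, 71.8]
eef_rot: [-1.571, -0.007, 0.133]
wrist_force: [0.2, -0.4, -3.2]
finger_gap: 13.8
```

Request:
{"method": "play_rows", "body": {"series": [[[0,0.001,0],0,1],[[0,0.002,0],0,1],[[0,0.002,0],0,1],[[0,0.002,0],0,1]]}}

```text
clock: 6.95
eef_pos: [588.6, -146.0, 69.8]
eef_rot: [-1.571, -0.007, 0.133]
wrist_force: [-1.2, -0.4, -2.7]
finger_gap: 13.7
```

Request:
{"method": "play_rows", "body": {"series": [[[0,0.001,0],0,1],[[0,0.002,0],0,1],[[0,0.002,0],0,1],[[0,0.002,0],0,1]]}}

```text
clock: 7.35
eef_pos: [588.6, -146.0, 67.8]
eef_rot: [-1.571, -0.007, 0.133]
wrist_force: [0.6, 0.5, -2.7]
finger_gap: 14.0
```

Request:
{"method": "play_rows", "body": {"series": [[[0,0.001,0],0,1],[[0,0.002,0],0,1],[[0,0.002,0],0,1],[[0,0.002,0],0,1]]}}

```text
clock: 7.75
eef_pos: [588.6, -146.0, 65.7]
eef_rot: [-1.571, -0.007, 0.133]
wrist_force: [0.1, 0.9, -1.8]
finger_gap: 13.7
```

Request:
{"method": "play_rows", "body": {"series": [[[0,0.0005,0],0,0.9],[[0,0.0005,0],0,0.6],[[0,0.0005,0],0,0.4],[[0,0.0005,0],0,0.3],[[0,0.0005,0],0,0.3],[[0,0.0005,0],0,0.3],[[0,0.0005,0],0,0.3],[[0,-0.04,0],0,0.3],[[0,-0.08,0],0,0.3],[[0,-0.12,0],0,0.3],[[0,-0.16,0],0,0.3],[[0,-0.16,0],0,0.3]]}}

```text
clock: 8.95
eef_pos: [589.1, -146.6, 231.8]
eef_rot: [-1.575, -0.015, 0.133]
wrist_force: [-0.2, -0.5, 0.8]
finger_gap: 65.8
```

Run:
```python
from h import *
s=manip.read_state();p,T=tool(s);print(p,T.round(3),s["wrist_force"],s["finger_gap"])
snap("scene","pics/s4.png")
a=cv2.imread("pics/s4.png")[240:390,140:310]
cv2.imwrite("pics/f.png",cv2.resize(a,None,fx=4,fy=4,interpolation=cv2.INTER_CUBIC))
```

```text
[ 589.07483181 -146.55316025  231.75336013] [[ 0.991  0.015 -0.133]
 [ 0.133 -0.002  0.991]
 [ 0.015 -1.    -0.004]] [-0.22930776 -0.5127718   0.8187204 ] 65.78610919082922
```

View pics/f.png

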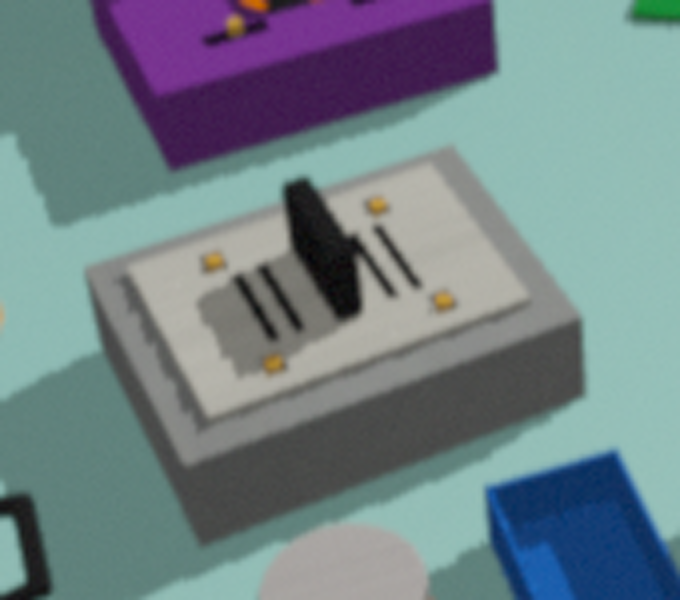

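All four studs show through the slots (crop pixels (214,261), (376,206), (443,300), (274,364)) and the plate lies flat on the deck. On to the switch, with the fingers shut.

Request:
{"method": "play_rows", "body": {"series": [[[0.0215,0,0.521],0,1],[[0.0215,0,0.521],0,1],[[0.0215,0,0.521],0,1],[[0.0215,0,0.521],0,1],[[0.0215,0,0.521],0,1],[[0.0215,0,0.521],0,1],[[0.0215,0,0.521],0,1],[[0.0215,0,0.521],0,1],[[0.0215,0,0.521],0,1],[[0.0215,0,0.521],0,1],[[0.0215,0,0.521],0,1],[[0.0215,0,0.521],0,1],[[0.0215,0.04,0.521],0,1],[[0.0215,0.07,0.521],0,1],[[0.0215,0.075,0.521],0,1],[[0.0215,0.075,0.521],0,1]]}}

```text
clock: 10.6
eef_pos: [541.4, 371.9, 151.8]
eef_rot: [-1.574, -0.01, 0.132]
wrist_force: [-1.2, -1.2, 0.4]
finger_gap: 0.7
```

Run:
```python
from h import *
s=manip.read_state();p,T=tool(s);print(p,T.round(3),s["wrist_force"],s["finger_gap"])
print(T.T@(np.array([541,373,63])-p))
snap("scene","pics/s5.png")
a=cv2.imread("pics/s5.png")[90:260,380:550]
cv2.imwrite("pics/g.png",cv2.resize(a,None,fx=3.5,fy=3.5,interpolation=cv2.INTER_CUBIC))
```

```text
[541.43273493 371.94375863 151.80573197] [[ 0.991  0.01  -0.132]
 [ 0.132 -0.002  0.991]
 [ 0.01  -1.    -0.003]] [-1.24816    -1.23558958  0.35820099] 0.6832144237686301
[-1.14213122 88.79477866  1.39418579]
```

View pics/g.png

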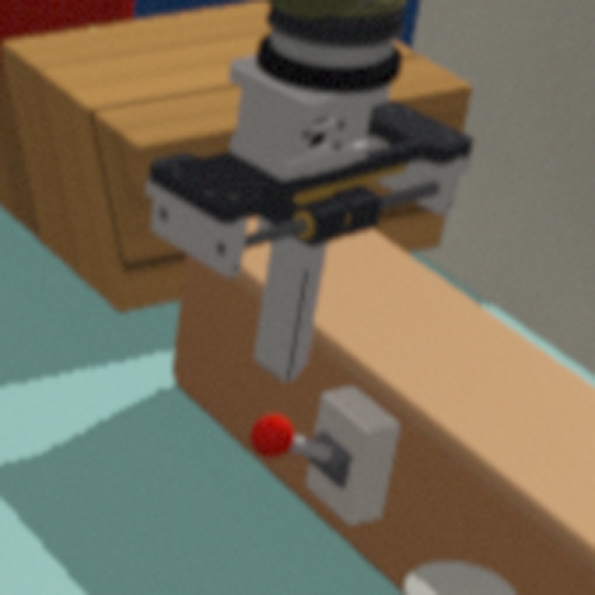

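The shut fingers are above the ball (finger bottoms at (283,372), ball at (272,435)), so I'll push straight down.

Request:
{"method": "play_rows", "body": {"series": [[[-0.001,0.02,0.001],0,1],[[-0.001,0.028,0.001],0,1],[[-0.001,0.034,0.001],0,1],[[-0.001,0.04,0.001],0,1],[[-0.001,0.046,0.001],0,1],[[-0.001,0.052,0.001],0,1],[[-0.001,0.058,0.001],0,1],[[-0.001,0.064,0.001],0,1],[[-0.001,0.07,0.001],0,1],[[-0.001,0.075,0.001],0,1],[[-0.001,0.08,0.001],0,1],[[-0.001,0.083,0.001],0,1],[[-0.001,0.083,0.001],0,1]]}}

```text
clock: 11.95
eef_pos: [541.6, 373.2, 69.8]
eef_rot: [-1.573, -0.011, 0.132]
wrist_force: [-0.6, 0.5, 0.2]
finger_gap: 0.1
```

Request:
{"method": "play_rows", "body": {"series": [[[0,0.002,0],0,1],[[0,0.004,0],0,1],[[0,0.006,0],0,1],[[0,0.007,0],0,1],[[0,0.007,0],0,1]]}}

```text
clock: 12.45
eef_pos: [541.8, 373.2, 63.0]
eef_rot: [-1.573, -0.012, 0.132]
wrist_force: [0.1, 0.5, 2.1]
finger_gap: 0.2
```

Run:
```python
from h import *
s=manip.read_state();print(s["eef_pos"],s["wrist_force"])
snap("scene","pics/s6.png")
a=cv2.imread("pics/s6.png")[130:280,400:550]
cv2.imwrite("pics/k.png",cv2.resize(a,None,fx=4,fy=4,interpolation=cv2.INTER_CUBIC))
```

```text
[541.75170973 373.23808699  62.95766493] [0.12018377 0.5374599  2.11828791]
```

View pics/k.png

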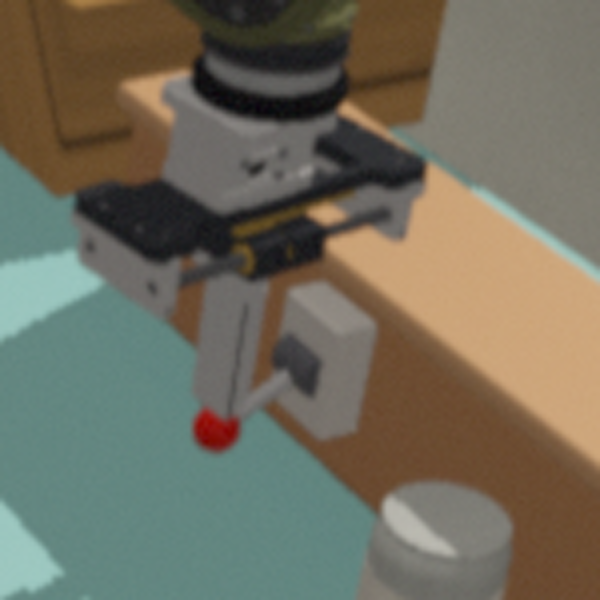

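Run:
```python
from h import *
for q in (.8,.9,1.0):
  a=.5-q; print(q,w2px("scene",(541,428-60*np.cos(a),77.8+60*np.sin(a))))
print(w2px("scene",(541,376,106.5)))
```

```text
0.8 [452.58507697 233.48719906]
0.9 [453.04773776 235.45524756]
1.0 [453.74123348 237.26677101]
[457.76098731 214.62267784]
```

Request:
{"method": "play_rows", "body": {"series": [[[0,0.001,0],0,1],[[0,0.002,0],0,1],[[0,0.003,0],0,1],[[0,0.003,0],0,1]]}}

```text
clock: 12.9
eef_pos: [542.1, 373.4, 62.2]
eef_rot: [-1.573, -0.013, 0.132]
wrist_force: [-7.1, -4.0, 20.4]
finger_gap: 0.4
```

The ball is at the 1.0 rad position and the force has risen to 20 N, so the lever is at its stop. I'll back off and check everything.

Request:
{"method": "play_rows", "body": {"series": [[[0,-0.02,0],0,1],[[0,-0.06,0],0,1],[[0,-0.1,0],0,1],[[0,-0.14,0],0,1],[[0,-0.15,0],0,1],[[0,-0.15,0],0,1],[[0,-0.15,0],0,1]]}}

```text
clock: 13.6
eef_pos: [539.8, 373.1, 210.3]
eef_rot: [-1.574, -0.011, 0.132]
wrist_force: [-0.7, 0.4, -0.3]
finger_gap: 0.4
```

Run:
```python
from h import *
s=manip.read_state();print(s["clock"],s["eef_pos"],s["wrist_force"])
snap("scene","pics/s7.png")
```

```text
13.6 [539.76739216 373.11592143 210.26725095] [-0.74289426  0.41972286 -0.28867457]
```

View pics/s7.png

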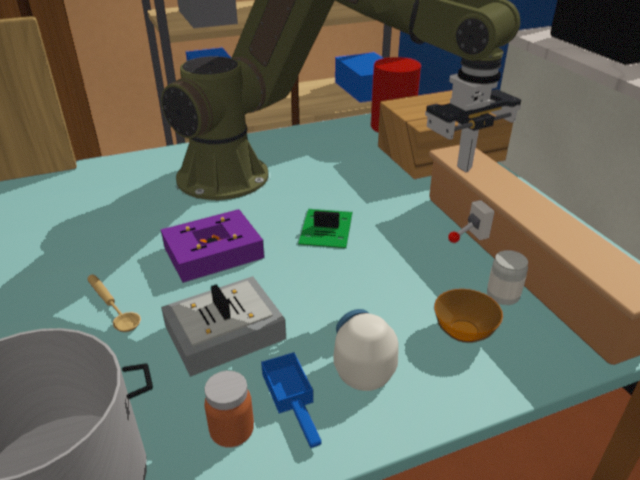

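The guard is seated on the grey fan (225,310) and the ball stays down at (454,237). The bystanders look unmoved and the arm is clear.

```bash
python3 -c "
from cell import manip
print(manip.sign_off())"
```

```text
the job is handed in; nothing more can be done
None
```

The guard plate is on the grey fan box over all four studs, the fan is switched on, and the job is handed in. No verdict was reported.

- **Guard:** I gripped it by its handle and lowered it onto the studs in 1–2 mm steps. The holes went straight over, so no sliding search was needed and I felt no clear contact force. The picture after letting go shows all four studs through the slots and the plate flat. I judged the seating from that picture and the tool height, and did not measure the final height.
- **Switch:** I pushed the ball straight down with the shut fingers until the lever hit its stop. The last step reached about 20 N at the wrist, well above the 1–2 N the lever needs. The final picture shows the ball at the pixel expected for 1.0 rad, and it stayed there after I backed off.
- **Rest of the counter:** the bystanders and look-alikes appear unmoved in the final picture (by eye, not measured). The arm was clear of everything at 13.6 s on the robot's clock.

None of these checks failed. The only disagreement was 1–2 mm in positions between the two cameras, which is within the slot clearance.

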